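Nest the measuring cups on the trivet

TASK

Tidy up the four steel measuring cups: set the largest one centred on the round cork trivet, then nest the others in it one at a time from large to small, each standing flat on the floor of the next larger one and let go before you fetch the next. The handles may point any way; leave the kitchen timer, the lemon and the tape roll where they are.

Things in the scene. Friction and masses are not known exactly. Their poses are not given: they have to be found in the camera images.
- cup_largest: Largest of 4 steel measuring cups (mm): rim 104 across, foot 94, rim height 40, wall 3, floor 9 thick, 150 g. Handle 12 wide, 7 thick, level, heights 37-44, along the cup's -x out to 100 from the axis; pinch it from above, e.g. 85 out (clear of all rims). Origin: centre of underside, z up.
- cup_second: Second largest of 4 steel measuring cups (mm): rim 84 across, foot 74, rim height 40, wall 3, floor 9 thick, 120 g. Handle 12 wide, 7 thick, level, heights 37-44, along the cup's -x out to 100 from the axis; pinch it from above, e.g. 85 out (clear of all rims). Origin: centre of underside, z up. Nested: foot 9 above the larger cup's, 8 play all round; its handle passes over the rim, at any yaw.
- cup_third: Third largest of 4 steel measuring cups (mm): rim 64 across, foot 54, rim height 40, wall 3, floor 9 thick, 100 g. Handle 12 wide, 7 thick, level, heights 37-44, along the cup's -x out to 100 from the axis; pinch it from above, e.g. 85 out (clear of all rims). Origin: centre of underside, z up. Nests as the second does, 9 up, 8 play all round; a gap of 2 is left between handles that are aligned.
- cup_smallest: Smallest of 4 steel measuring cups (mm): rim 44 across, foot 34, rim height 40, wall 3, floor 9 thick, 80 g. Handle 12 wide, 7 thick, level, heights 37-44, along the cup's -x out to 100 from the axis; pinch it from above, e.g. 85 out (clear of all rims). Origin: centre of underside, z up. Nests as the others do, 9 up, 8 play all round.
- trivet: Round cork trivet, 130 mm across and 10 mm thick, lying flat and fixed on the worktop. Origin: centre of its underside, z up.
- kitchen_timer: Bystander: round white and red kitchen timer, 65 mm across, 55 mm high, standing behind the work. Origin: centre of its underside.
- lemon: Bystander: lemon, 72x55x56 mm, behind the work. Origin: centre of its underside.
- tape_roll: Bystander: roll of tape lying flat, 96 mm across, 25 mm high, behind the work. Origin: centre of its underside.
Mind the look-alikes: they are no part of the job. Leave any red look-alike of the cup_third alone.

How it is judged (in metres and radians):
On the way, in this order (a step that is already met when the one before it is completed fails the run):
1. Set the largest cup down on the cork trivet, upright and centred, and let go (horizontal distance between cup_largest and trivet below 0.015 m and z of cup_largest in the frame of trivet between 0.007 and 0.013 m and angle between cup_largest's own z axis and vertical below 0.1 rad and contact force between cup_largest and the fingers below 0.3 N and linear speed of cup_largest below 0.03 m/s), for 0.2 s.
2. Nest the second largest cup in the largest and let go (horizontal distance between cup_second and cup_largest below 0.012 m and z of cup_second in the frame of cup_largest between 0.006 and 0.012 m and angle between cup_second's own z axis and vertical below 0.1 rad and contact force between cup_second and the fingers below 0.3 N and linear speed of cup_second below 0.03 m/s), for 0.2 s.
3. Nest the third largest cup in the second largest and let go (horizontal distance between cup_third and cup_second below 0.012 m and z of cup_third in the frame of cup_second between 0.006 and 0.012 m and angle between cup_third's own z axis and vertical below 0.1 rad and contact force between cup_third and the fingers below 0.3 N and linear speed of cup_third below 0.03 m/s), for 0.2 s.
4. Nest the smallest cup in the third largest and let go (horizontal distance between cup_smallest and cup_third below 0.012 m and z of cup_smallest in the frame of cup_third between 0.006 and 0.012 m and angle between cup_smallest's own z axis and vertical below 0.1 rad and contact force between cup_smallest and the fingers below 0.3 N and linear speed of cup_smallest below 0.03 m/s), for 0.2 s.
At the end, for the whole second after the job is handed in: Largest cup flat on the trivet within 15 mm of its centre; each smaller cup flat on the floor of the next larger one (underside 6 to 12 mm above that cup's underside, axes within 12 mm); all upright within 0.1 rad, released and at rest (all of step 1 and all of step 2 and all of step 3 and all of step 4); the robot touches nothing.
It fails at once if the kitchen timer is shifted by more than 30 mm (distance of kitchen_timer from where it was at the start of the episode above 0.03 m).
It fails at once if the lemon is shifted by more than 30 mm (distance of lemon from where it was at the start of the episode above 0.03 m).
It fails at once if the tape roll is shifted by more than 30 mm (distance of tape_roll from where it was at the start of the episode above 0.03 m).
It also fails if it takes over 115 s, if anything falls off the work surface, if the arm or the gripper's body presses on something with over 40 N, if the wrist force passes 120 N, or if a joint passes its speed limit or range.

ROBOT

A 7-joint arm with a two-finger parallel gripper is mounted at the origin on a cart in front of the work surface, level with it; the furniture and walls round the work are solid. World frame = base frame: x ahead of the robot, y to its left, z up, the work surface at z = 0. Lengths are in mm, angles in rad, forces in N, time in s.
With the tool pointing down it reaches from about 350 to 900 mm from the base axis. Payload 7.2 kg.
Tool frame: the origin (TCP) lies on the centre line of the jaws, within the pads' length; the fingertips stand ahead of it and the grasp point (between the pads) lies 8 mm behind it (arm.tcp_to_tips is the z of the fingertips in the tool frame, in mm); z points along the fingers, y is the line along which they close (so a half turn about z gives the same grasp; the last joint's range is limited). The gripper opens to 85 mm and grips with 20 to 120 N. Pads are 22 mm wide; open, the fingers measure 114 mm over their backs; the gripper's body (76 mm by 85 mm) begins 54 mm behind the grasp point. The pads swing forward as they close: fully open they stand 13 mm farther back than shut.
Start: joints at [-1.33, 0.411, -0.013, 1.596, 0.006, 1.134, -0.082], TCP at [189.957, 595.437, 242.297] pointing down, gripper open.
Joint ranges: [-2.95, 2.95], [-0.29, 1.99], [-1.47, 1.44], [0.14, 2.54], [-1.03, 4.17], [0.13, 1.85], [-2.86, 2.86]. Speed limits (rad/s): [2.39, 2.39, 3.01, 3.01, 3.14, 3.14, 3.14].

INTERFACE

Orientations are given as a 3x3 rotation matrix whose columns are the frame's x, y, z axes.
In Python, from workcell import status, read_camera, arm, cut_out, landmark_of gives the robot as it stands.
- The arm moves only by the tool move_arm, never from a script. Its argument "rows" is a list of rows, each a list of 5 numbers: the shift along the tool's x, y, z in cm, then the turn about the tool's z in rad, then the opening, from -1 (shut) to 1 (fully open). In form: [[dx, dy, dz, twist, grip], ...]. A call has 1 to 10 rows; each row is the pose to reach, as a shift and turn from the pose commanded when the call began, along the tool's axes at that moment; what a row does not reach only later rows make up. A row lasts 1/12 s, in which the tool goes at most 41.7 mm and 7.16 degrees, less where a joint would pass 70% of its speed; a pose out of reach is approached as far as the arm can. A call with a gripper value outside its range is refused whole. The fingers move at their own pace and stop on an object; "force" is the grip in N (left out, the last holds). Time passes only in rows, so rows that repeat a pose let the fingers close. It gives the time, the measured TCP pose, the force, the opening and the grip force at its end, in the units of the state.
- status.read_state(): the state, without advancing time (a new reading comes with each control period).
- read_camera(name): name is "scene" or "top"; returns a dict with "image" (400x640x3 uint8, blue, green, red), "camera_matrix" (3x3 intrinsics, pixels), "R" (3x3) and "t" (3): a world point X has camera coordinates R X + t. Camera axes: x right, y down, z forward; pixel columns grow to the right and rows downward; lengths in mm; the calibration is good to about 2 mm. A picture is of the moment at which its call begins. There is no depth.
- arm.sign_off(): hands the job in; it is judged then, once.
Trained networks look in a picture, given as the dict that the camera call returned (one of the last four; its "shot" number tells which), for a name from the list of things; names that differ only in an ending like _2 or _b are one class to them, and where a whole thing is asked for, a point or a joint stands for the part that bears it (a point fixed in the world has none). Each returns a list of dicts, best first, with "confidence" (0 to 1); they miss things now and then, are a little off and sometimes report something else, mostly with a low value. They report only what shows in the picture. A call takes as long as a camera call. They do not tell look-alikes from the thing itself.
- cut_out(picture, thing): "region" (400x640 bool, what is visible of it) and "centre" ([column, row] in pixels, amid what is visible of it).
- landmark_of(picture, thing): "centre" ([column, row] in pixels: a listed point, or the origin of a listed thing).
The state is a dict: "time_s": time; "joint_positions": joint angles; "dq": joint speeds; "joint_efforts": joint torques, N m; "tcp_pos": TCP position; "ee_rot": TCP orientation; "ft_force": force on the tool from outside, world axes, zero at the start; "ft_torque": the same for the moment, N m; "finger_gap": opening from 0.0 (shut) to 1.0 (fully open); "gripper_force": force on a finger pad.
Only numpy, scipy, OpenCV 4.12 (cv2) and the standard library are available. Lean on these libraries where they do the work, as an engineer would, in place of code of your own. Each camera call takes 0.05 s, during which the arm holds its last target. There are 200 camera calls.

## Working session

There is one attempt and no reset: what is moved stays moved. The work goes in short steps, Python scripts to look and compute and a tool call to move; the robot and the scene stay as the last step left them, time stands still between calls to the robot, and variables do not carry over. Pictures are saved under pics/ and viewed, at most 14 in all, crops included, and the job is handed in when it is done.

Besides the shell and the picture viewer there is one more tool, called after "Emit:" as name(argument=value, ...), one argument or row to a line, values as JSON. move_arm: Moves the arm, as the interface text tells. Its arguments: {"type":"object","properties":{"rows":{"type":"array"},"force":{"type":"number"}},"required":["rows"]}

```bash
mkdir -p pics; ls; cat > h.py <<'E'
import numpy as np, cv2
from workcell import status, read_camera, arm, cut_out, landmark_of
def ray(p,uv,z):
    K,R,t=[np.array(p[k],float) for k in("camera_matrix","R","t")]
    d=R.T@np.linalg.solve(K,[uv[0],uv[1],1]); c=-R.T@t.ravel()
    return c+d*(z-c[2])/d[2]
def pix(p,X):
    q=p["camera_matrix"]@(np.array(p["R"])@np.array(X,float)+np.array(p["t"]).ravel()); return q[:2]/q[2]
E
python3 - <<'E'
from h import *
s=status.read_state(); print({k:np.round(s[k],3).tolist() for k in("time_s","tcp_pos","ee_rot","finger_gap")},arm.tcp_to_tips)
for n in("top","scene"):
    p=read_camera(n); cv2.imwrite(f"pics/{n}0.png",p["image"]); print(n,(-np.array(p["R"]).T@np.array(p["t"]).ravel()).round())
    for o in("cup_largest","cup_second","cup_third","cup_smallest","trivet"):
        for d in landmark_of(p,o): print(o,round(d["confidence"],2),np.round(d["centre"]),ray(p,d["centre"],0).round(1)[:2])
E
```

```text
pics
{'time_s': 0.0, 'tcp_pos': [189.868, 594.965, 241.432], 'ee_rot': [[-0.953, 0.304, -0.0], [0.304, 0.953, -0.002], [-0.0, -0.002, -1.0]], 'finger_gap': 1.003} 11.0
top [ 337. -147. 1543.]
cup_largest 0.57 [215. 214.] [544.1 181.2]
cup_second 0.96 [319. 213.] [ 550.9 -178.4]
cup_third 0.91 [379. 210.] [ 561.8 -387.7]
cup_third 0.7 [439. 250.] [ 421.3 -594.5]
cup_third 0.7 [468. 249.] [ 426.  -692.9]
cup_smallest 0.66 [267. 210.] [560.5   2.3]
trivet 0.85 [160. 209.] [562.5 374.6]
trivet 0.52 [216. 220.] [525.5 178.4]
scene [-651.  712. 1372.]
cup_largest 0.55 [259. 229.] [546.4 172.9]
cup_second 0.62 [325. 195.] [ 552.4 -181.4]
cup_third 0.75 [406. 176.] [ 428.6 -576.6]
cup_third 0.45 [425. 165.] [ 433.1 -709.3]
cup_third 0.44 [360. 176.] [ 557.  -394.6]
cup_smallest 0.54 [288. 208.] [583.1   4.7]
trivet 0.86 [217. 246.] [570.3 359.2]
trivet 0.42 [303. 174.] [ 737.6 -185.5]
```

View pics/top0.png

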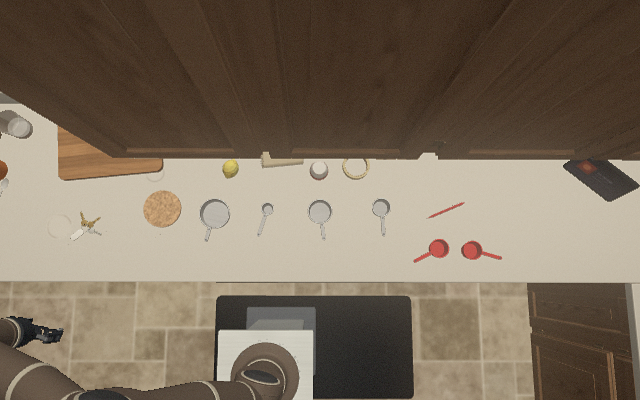

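```bash
python3 - <<'E'
from h import *
a=cv2.imread("pics/top0.png")[150:300,130:490]
cv2.imwrite("pics/top0c.png",cv2.resize(a,(792,330),interpolation=cv2.INTER_CUBIC))
E
```

```text
(no output)
```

View pics/top0c.png

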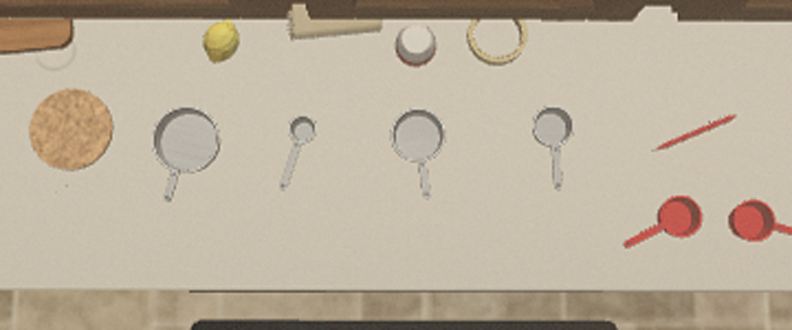

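Steel cups: largest (215,214), second (319,213), third (380,210), smallest (267,210). The third's candidates are (380,210), (439,250) and (470,250). The enlarged crop shows the last two are red, so (380,210) is the steel one. The trivet is at (162,209), and the lemon, timer and tape are at rows 165–170. Next I fit poses to the masks.

```bash
cat >> h.py <<'E'
from scipy.optimize import minimize
RIM=dict(cup_largest=(52,47),cup_second=(42,37),cup_third=(32,27),cup_smallest=(22,17))
S=8
A=np.linspace(0,2*np.pi,60)
def sil(p,o,x,y,yaw,z,roi):
    x0,y0,w,h=roi; im=np.zeros((h*S,w*S),np.uint8)
    def hull(P):
        q=np.array([pix(p,X) for X in P]); q=((q-[x0,y0]+.5)*S).astype(np.float32)
        cv2.fillConvexPoly(im,cv2.convexHull(q).astype(np.int32),1)
    if o=="trivet": hull([(x+65*np.cos(a),y+65*np.sin(a),k) for a in A for k in(0,10)])
    else:
        R,F=RIM[o]; hull([(x+r*np.cos(a),y+r*np.sin(a),k+z) for a in A for r,k in((R,40),(F,0))])
        c,s=np.cos(yaw),np.sin(yaw)
        hull([(x+c*u-s*v,y+s*u+c*v,z+k) for u in(-100,-R+2) for v in(-6,6) for k in(37,44)])
    return cv2.resize(im.astype(np.float32),(w,h),interpolation=cv2.INTER_AREA)
def fit(p,o,x,y,yaw,z=0):
    g=pix(p,(x,y,z+20)); ds=[d for d in cut_out(p,o) if np.hypot(*(np.array(d["centre"])-g))<25]
    if not ds: return None
    m=ds[0]["region"]; roi=(max(int(g[0])-45,0),max(int(g[1])-45,0),90,90); x0,y0,w,h=roi
    M=m[y0:y0+h,x0:x0+w].astype(float)
    def f(v):
        s=sil(p,o,v[0],v[1],v[2]/50,z,roi); return -np.minimum(s,M).sum()/np.maximum(s,M).sum()
    r=minimize(f,[x,y,yaw*50],method="Nelder-Mead",options=dict(initial_simplex=[[x,y,yaw*50],[x+12,y,yaw*50],[x,y+12,yaw*50],[x,y,yaw*50+12]],xatol=.1,fatol=1e-4))
    return np.r_[r.x[:2],r.x[2]/50,-r.fun]
E
python3 - <<'E'
from h import *
G=dict(trivet=(562,372,0),cup_largest=(544,181,-.2),cup_smallest=(560,2,-.2),cup_second=(551,-178,.1),cup_third=(560,-388,.05))
for n in("top","scene"):
    p=read_camera(n)
    for o,(x,y,a) in G.items(): print(n,o,np.round(fit(p,o,x,y,a),3))
E
```

```text
top trivet [5.64412e+02 3.65755e+02 1.32000e-01 9.53000e-01]
top cup_largest [ 5.4427e+02  1.7859e+02 -2.5700e-01  9.3700e-01]
top cup_smallest [ 5.61283e+02 -1.50400e+00 -3.00000e-01  9.02000e-01]
top cup_second [ 5.52554e+02 -1.79603e+02  1.58000e-01  9.22000e-01]
top cup_third [ 5.67404e+02 -3.90826e+02  3.70000e-02  9.13000e-01]
scene trivet [5.64861e+02 3.62118e+02 1.39000e-01 9.58000e-01]
scene cup_largest [ 5.44583e+02  1.77501e+02 -2.49000e-01  9.27000e-01]
scene cup_smallest [ 5.61052e+02 -5.14400e+00 -3.25000e-01  8.12000e-01]
scene cup_second [ 5.56830e+02 -1.82285e+02 -3.83000e-01  6.56000e-01]
scene cup_third [ 5.61143e+02 -4.28111e+02 -3.74000e-01  3.34000e-01]
```

```bash
cat >> h.py <<'E'
def go(x,y,z,yaw):
    "tool shift (cm) and twist to put the TCP at x,y,z with tool x along the handle of a cup of this yaw"
    s=status.read_state(); R=np.array(s["ee_rot"]); d=R.T@(np.array([x,y,z])-s["tcp_pos"])/10
    a=np.arctan2(R[1,0],R[0,0]); t=(a-np.pi-yaw+np.pi)%(2*np.pi)-np.pi
    print("shift",d.round(2),"twist",round(t,3),"t",round(s["time_s"],2)); return d
def at(x,y,yaw,r=85): return x-r*np.cos(yaw),y-r*np.sin(yaw)
E
python3 - <<'E'
from h import *
go(*at(544.4,178.2,-.255),110,-.255)
E
```

```text
shift [-37.96 -29.44  13.23] twist -0.054 t 1.2
```

Emit:
move_arm(
  rows=[
    [-4,-3,1.4,0,0],
    [-8,-6,2.8,0,0],
    [-12,-9.3,4.2,0,0],
    [-16,-12.4,5.6,-0.05,0],
    [-20,-15.5,7,-0.05,0],
    [-24,-18.6,8.4,-0.05,0],
    [-28,-21.7,9.8,-0.05,0],
    [-32,-24.8,11.2,-0.05,0],
    [-35,-27.2,12.2,-0.05,0],
    [-38,-29.4,13.2,-0.05,0],
  ],
)

```text
time_s: 2.03
tcp_pos: [418.5, 263.0, 131.5]
ee_rot: [[-0.967, 0.256, 0.001], [0.256, 0.967, 0.001], [-0.001, 0.001, -1.0]]
ft_force: [1.2, -0.1, -0.2]
finger_gap: 0.499
gripper_force: 0.0
```

Emit:
move_arm(
  rows=[
    [0,0,0,0,0],
    [0,0,0,0,0],
    [0,0,0,0,0],
  ],
)

```text
time_s: 2.28
tcp_pos: [417.7, 265.0, 131.8]
ee_rot: [[-0.967, 0.256, -0.0], [0.256, 0.967, 0.001], [0.0, 0.001, -1.0]]
ft_force: [0.5, 0.4, -0.1]
finger_gap: 0.503
gripper_force: 0.0
```

```bash
python3 - <<'E'
from h import *
go(*at(544.4,178.2,-.255),32.5,-.255)
E
```

```text
shift [-5.98 -5.18  9.92] twist -0.004 t 2.28
```

Emit:
move_arm(
  rows=[
    [-2,-1.7,0,0,0],
    [-4,-3.4,0,0,0],
    [-6,-5.2,1,0,0],
    [-6,-5.2,4,0,0],
    [-6,-5.2,7,0,0],
    [-6,-5.2,9,0,0],
    [-6,-5.2,9.9,0,0],
    [-6,-5.2,9.9,0,0],
    [-6,-5.2,9.9,0,0],
  ],
)

```text
time_s: 3.03
tcp_pos: [462.2, 200.2, 33.0]
ee_rot: [[-0.967, 0.254, -0.0], [0.254, 0.967, 0.0], [0.0, 0.0, -1.0]]
ft_force: [0.4, 0.1, 0.3]
finger_gap: 0.496
gripper_force: 0.0
```

```bash
python3 - <<'E'
from h import *
go(*at(544.4,178.2,-.255),32.5,-.255)
p=read_camera("top"); print(fit(p,"cup_largest",544,178,-.25))
cv2.imwrite("pics/g1.png",cv2.resize(p["image"][150:300,130:330],(800,600),interpolation=cv2.INTER_CUBIC))
E
```

```text
shift [-0.01 -0.05  0.05] twist -0.002 t 3.03
[544.44398407 178.31152749   0.83923747   0.88610845]
```

View pics/g1.png

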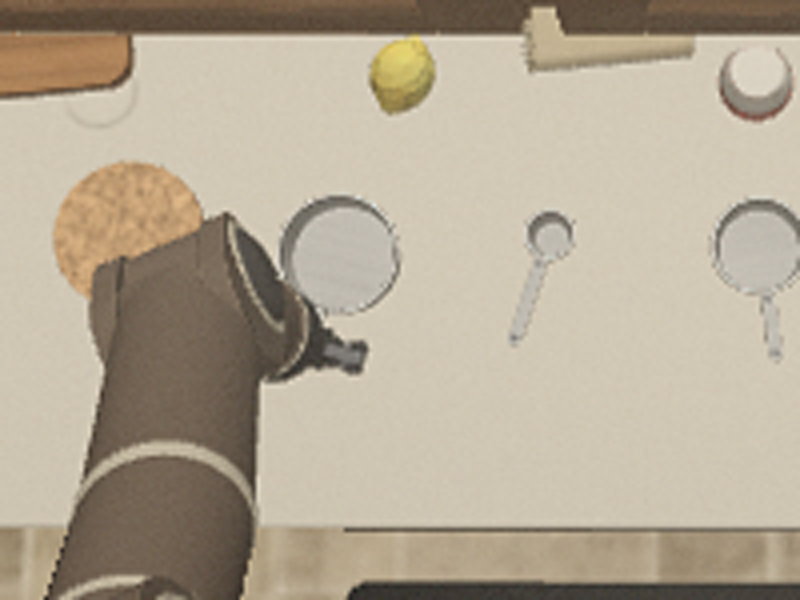

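The fingers straddle the hidden handle just below the largest cup (crop 350,355), and the cup hasn't moved. I close and lift.

Emit:
move_arm(
  rows=[
    [0,0,0,0,-1],
    [0,0,0,0,-1],
    [0,0,0,0,-1],
    [0,0,0,0,-1],
    [0,0,0,0,-1],
    [0,0,-1,0,-1],
    [0,0,-3,0,-1],
    [0,0,-5,0,-1],
    [0,0,-6,0,-1],
    [0,0,-6,0,-1],
  ],
  force=100,
)

```text
time_s: 3.97
tcp_pos: [463.7, 199.5, 95.0]
ee_rot: [[-0.967, 0.256, 0.004], [0.256, 0.967, 0.002], [-0.003, 0.003, -1.0]]
ft_force: [0.1, -0.0, -2.1]
finger_gap: 0.113
gripper_force: 97.7
```

```bash
python3 - <<'E'
from h import *
go(*at(564.6,364,-.255),92,-.255)
for n in("top","scene"):
  p=read_camera(n); print(fit(p,"cup_largest",544,178,-.25,60))
E
```

```text
shift [ 2.96 18.45  0.35] twist -0.004 t 3.97
[ 5.45504378e+02  1.77618319e+02 -4.26176551e-02  8.73185853e-01]
[ 6.43984102e+02  1.66896496e+02 -3.85261250e-01  3.00903382e-02]
```

Emit:
move_arm(
  rows=[
    [0.2,1.5,0,0,-1],
    [0.7,4.5,0,0,-1],
    [1.2,7.5,0,0,-1],
    [1.7,10.5,0,0,-1],
    [2.2,13.5,0,0,-1],
    [2.6,16.5,0,0,-1],
    [2.9,18,0,0,-1],
    [3,18.4,0,0,-1],
    [3,18.4,1.5,0,-1],
    [3,18.4,2.5,0,-1],
  ],
)

```text
time_s: 5.0
tcp_pos: [479.8, 384.4, 66.0]
ee_rot: [[-0.967, 0.255, -0.001], [0.255, 0.967, -0.001], [0.001, -0.001, -1.0]]
ft_force: [-0.5, 0.1, -1.9]
finger_gap: 0.112
gripper_force: 97.7
```

```bash
python3 - <<'E'
from h import *
d=go(*at(564.6,364,-.255),43.5,-.255); z=status.read_state()["tcp_pos"][2]-33
for n in("top","scene"):
  p=read_camera(n); print(fit(p,"cup_largest",565,364,-.25,z))
cv2.imwrite("pics/t1.png",p["image"][150:350,150:350].repeat(2,0).repeat(2,1))
E
```

```text
shift [-0.23  0.17  2.25] twist -0.003 t 5.0
[ 5.61171835e+02  3.62699905e+02 -2.36263870e-01  9.03946193e-01]
[ 5.65778301e+02  3.62522584e+02 -2.28635428e-01  4.72364947e-02]
```

View pics/t1.png

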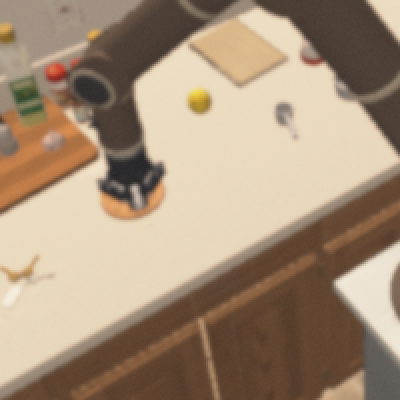

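The scene view shows the gripper holding the cup over the trivet (crop 133,195). The top fit agrees, with the cup at (561,363).

Emit:
move_arm(
  rows=[
    [-0.2,0.2,0.7,0,-1],
    [-0.2,0.2,1.4,0,-1],
    [-0.2,0.2,1.9,0,-1],
    [-0.2,0.2,2.2,0,-1],
    [-0.2,0.2,2.3,0,-1],
    [-0.2,0.2,2.3,0,-1],
    [-0.2,0.2,2.3,0,-1],
  ],
)

```text
time_s: 5.78
tcp_pos: [483.0, 385.9, 44.8]
ee_rot: [[-0.967, 0.256, 0.0], [0.256, 0.967, 0.0], [-0.0, 0.0, -1.0]]
ft_force: [-0.0, 0.2, -0.3]
finger_gap: 0.111
gripper_force: 97.8
```

Emit:
move_arm(
  rows=[
    [0,0,0,0,-0.5],
    [0,0,0,0,-0.4],
    [0,0,0,0,-0.4],
    [0,0,0,0,-0.4],
    [0,0,-1.5,0,-0.4],
    [0,0,-4,0,-0.4],
    [0,0,-7.5,0,-0.4],
    [0,0,-10,0,-0.4],
    [0,0,-10,0,-0.4],
  ],
)

```text
time_s: 6.53
tcp_pos: [485.5, 387.9, 150.6]
ee_rot: [[-0.967, 0.256, 0.007], [0.256, 0.967, 0.006], [-0.005, 0.008, -1.0]]
ft_force: [1.6, -0.1, 0.7]
finger_gap: 0.303
gripper_force: 0.0
```

```bash
python3 - <<'E'
from h import *
p=read_camera("top"); print(fit(p,"cup_largest",565,364,-.25,10)); print(fit(p,"cup_second",552,-180,.15))
go(*at(552.6,-179.8,.158),100,.158)
E
```

```text
[ 5.63461165e+02  3.66487372e+02 -2.34068377e-01  9.17826175e-01]
[ 5.52144064e+02 -1.80285102e+02  1.49675116e-01  9.35727842e-01]
shift [-13.45 -56.34   4.44] twist -0.417 t 6.68
```

Emit:
move_arm(
  rows=[
    [-1,-4,0,0,-0.2],
    [-2,-8,0,-0.05,-0.2],
    [-3,-12,0,-0.1,-0.2],
    [-4,-16,0,-0.15,-0.2],
    [-5,-20,0,-0.2,-0.2],
    [-6,-24,0,-0.25,-0.2],
    [-7,-28,0,-0.3,-0.2],
    [-8,-32,0,-0.35,-0.2],
    [-9,-36,0,-0.4,-0.2],
    [-10,-40,0,-0.42,-0.2],
  ],
)

```text
time_s: 7.52
tcp_pos: [475.8, -28.3, 143.4]
ee_rot: [[-0.987, -0.164, -0.002], [-0.164, 0.987, -0.0], [0.002, 0.0, -1.0]]
ft_force: [1.1, -0.2, 0.5]
finger_gap: 0.403
gripper_force: 0.0
```

```bash
python3 - <<'E'
from h import *
go(*at(552.4,-180.2,.154),33,.154)
E
```

```text
shift [  3.4  -16.15  11.04] twist 0.01 t 7.52
```

Emit:
move_arm(
  rows=[
    [0.8,-4,0,0.01,-0.2],
    [1.6,-8,0,0.01,-0.2],
    [2.4,-12,0,0.01,-0.2],
    [3.2,-15,0,0.01,-0.2],
    [3.4,-16,2,0.01,-0.2],
    [3.4,-16,5,0.01,-0.2],
    [3.4,-16,6,0.01,-0.2],
    [3.4,-16,6,0.01,-0.2],
  ],
)

```text
time_s: 8.18
tcp_pos: [466.6, -188.7, 81.3]
ee_rot: [[-0.989, -0.151, -0.007], [-0.151, 0.989, 0.002], [0.007, 0.003, -1.0]]
ft_force: [-1.6, 1.4, -0.5]
finger_gap: 0.404
gripper_force: 0.0
```

```bash
python3 - <<'E'
from h import *
go(*at(552.4,-180.2,.154),33,.154)
E
```

```text
shift [-0.14 -0.49  4.83] twist -0.003 t 8.18
```

Emit:
move_arm(
  rows=[
    [0,-0.2,0,0,-0.2],
    [0,-0.2,1,0,-0.2],
    [0,-0.2,2,0,-0.2],
    [0,-0.2,2.5,0,-0.2],
    [0,-0.2,2.5,0,-0.2],
    [0,-0.2,2.5,0,-0.2],
  ],
)

```text
time_s: 8.68
tcp_pos: [469.5, -191.5, 59.4]
ee_rot: [[-0.989, -0.151, -0.001], [-0.151, 0.989, 0.0], [0.001, 0.0, -1.0]]
ft_force: [0.1, 0.0, 0.2]
finger_gap: 0.403
gripper_force: 0.0
```

```bash
python3 - <<'E'
from h import *
go(*at(552.4,-180.2,.154),33,.154)
E
```

```text
shift [ 0.13 -0.16  2.64] twist -0.002 t 8.68
```

Emit:
move_arm(
  rows=[
    [0.1,-0.2,1,0,-0.2],
    [0.1,-0.2,2,0,-0.2],
    [0.1,-0.2,2.6,0,-0.2],
    [0.1,-0.2,2.6,0,-0.2],
    [0.1,-0.2,2.6,0,-0.2],
    [0.1,-0.2,2.6,0,-0.2],
  ],
)

```text
time_s: 9.18
tcp_pos: [468.9, -193.9, 33.5]
ee_rot: [[-0.989, -0.151, -0.0], [-0.151, 0.989, 0.0], [0.0, 0.0, -1.0]]
ft_force: [0.3, -0.5, 0.1]
finger_gap: 0.401
gripper_force: 0.0
```

```bash
python3 - <<'E'
from h import *
print(np.array(status.read_state()["tcp_pos"]).round(1)); p=read_camera("top"); print(fit(p,"cup_second",552,-180,.15))
E
```

```text
[ 468.9 -193.9   33.5]
[ 5.74445157e+02 -1.74741195e+02 -1.46967674e-01  1.37951123e-01]
```

Emit:
move_arm(
  rows=[
    [0,0,0,0,-1],
    [0,0,0,0,-1],
    [0,0,0,0,-1],
    [0,0,0,0,-1],
    [0,0,-1,0,-1],
    [0,0,-3.5,0,-1],
    [0,0,-6.5,0,-1],
    [0,0,-9,0,-1],
    [0,0,-10,0,-1],
    [0,0,-10,0,-1],
  ],
)

```text
time_s: 10.12
tcp_pos: [470.4, -194.4, 136.3]
ee_rot: [[-0.989, -0.151, 0.005], [-0.151, 0.989, -0.001], [-0.005, -0.002, -1.0]]
ft_force: [0.1, 1.0, -0.5]
finger_gap: 0.111
gripper_force: 97.6
```

```bash
python3 - <<'E'
from h import *
s=status.read_state();p=read_camera("top"); print(fit(p,"cup_second",552,-180,.15,s["tcp_pos"][2]-33))
go(*at(563.8,365.5,.45),130,.45)
E
```

```text
[ 5.70451636e+02 -1.72078886e+02 -1.23955246e-01  1.54013730e-01]
shift [-9.72 51.33  0.34] twist -0.299 t 10.22
```

Emit:
move_arm(
  rows=[
    [-0.3,1.5,0,0,-1],
    [-0.9,4.8,0,0,-1],
    [-1.6,8.5,0,-0.03,-1],
    [-2.3,12.2,0,-0.07,-1],
    [-3,16,0,-0.11,-1],
    [-3.7,19.8,0,-0.15,-1],
    [-4.4,23.6,0,-0.19,-1],
    [-5.1,27.4,0,-0.23,-1],
    [-5.8,31.2,0,-0.27,-1],
    [-6.5,35,0,-0.3,-1],
  ],
)

```text
time_s: 11.05
tcp_pos: [479.0, 163.5, 131.8]
ee_rot: [[-0.899, -0.438, -0.003], [-0.438, 0.899, -0.001], [0.003, 0.0, -1.0]]
ft_force: [1.0, 0.8, -2.0]
finger_gap: 0.116
gripper_force: 97.6
```

```bash
python3 - <<'E'
from h import *
go(*at(563.8,365.5,.45),130,.45)
E
```

```text
shift [-7.97 14.48  0.16] twist 0.003 t 11.05
```

Emit:
move_arm(
  rows=[
    [-1.8,3.3,0,0,-1],
    [-3.5,6.5,0,0,-1],
    [-5,9.3,0,0,-1],
    [-6.3,11.5,0,0,-1],
    [-7.2,13.2,0,0,-1],
    [-7.6,13.9,0,0,-1],
    [-7.6,13.9,1,0,-1],
    [-7.6,13.9,2,0,-1],
    [-7.6,13.9,2,0,-1],
    [-7.6,13.9,2,0,-1],
  ],
)

```text
time_s: 11.88
tcp_pos: [487.9, 317.6, 112.0]
ee_rot: [[-0.901, -0.434, -0.002], [-0.434, 0.901, -0.003], [0.003, -0.001, -1.0]]
ft_force: [0.1, 0.2, -1.2]
finger_gap: 0.11
gripper_force: 97.7
```

```bash
python3 - <<'E'
from h import *
d=go(*at(563.8,365.5,.45),52.5,.45); z=status.read_state()["tcp_pos"][2]-33
p=read_camera("top"); print(fit(p,"cup_second",565,365,.45,z), [(round(d["confidence"],2),np.round(d["centre"])) for d in cut_out(p,"cup_second")])
print(fit(p,"cup_largest",564,365,-.24,10))
cv2.imwrite("pics/t2.png",cv2.resize(p["image"][160:285,100:250],(720,600),interpolation=cv2.INTER_CUBIC))
E
```

```text
shift [-0.44  1.02  5.95] twist -0.001 t 11.88
[565.89310393 350.91902821   1.04032715   0.6210908 ] [(0.74, array([154., 200.])), (0.69, array([226., 169.]))]
[5.74796246e+02 2.95247569e+02 1.46078597e+00 1.01092844e-01]
```

View pics/t2.png

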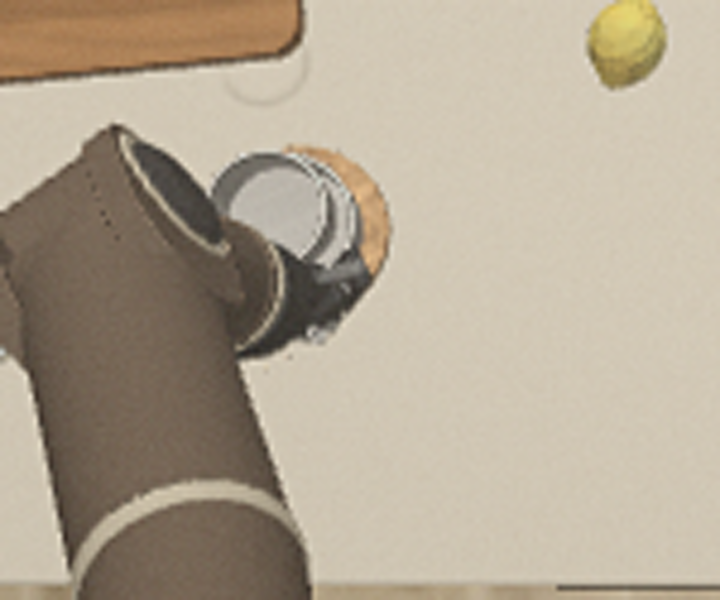

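Second cup is held level above the largest (crop 275,205). Its leftward offset is height parallax plus the 1 cm still to go.

Emit:
move_arm(
  rows=[
    [-0.2,0.5,0,0,-1],
    [-0.4,0.9,0,0,-1],
    [-0.4,0.9,0.5,0,-1],
    [-0.4,0.9,1.5,0,-1],
    [-0.4,0.9,2.5,0,-1],
    [-0.4,0.9,3,0,-1],
    [-0.4,0.9,3,0,-1],
    [-0.4,0.9,3,0,-1],
  ],
)

```text
time_s: 12.75
tcp_pos: [487.6, 329.6, 82.8]
ee_rot: [[-0.9, -0.436, -0.001], [-0.436, 0.9, -0.001], [0.002, -0.0, -1.0]]
ft_force: [0.3, -0.1, -0.1]
finger_gap: 0.111
gripper_force: 97.7
```

```bash
python3 - <<'E'
from h import *
d=go(*at(563.8,365.5,.45),52.5,.45)
E
```

```text
shift [ 0.07 -0.08  3.03] twist 0.001 t 12.75
```

Emit:
move_arm(
  rows=[
    [0,-0.1,0.7,0,-1],
    [0,-0.1,1.5,0,-1],
    [0,-0.1,2.2,0,-1],
    [0,-0.1,2.6,0,-1],
    [0,-0.1,2.9,0,-1],
    [0,-0.1,3,0,-1],
    [0,-0.1,3,0,-1],
    [0,-0.1,3,0,-1],
  ],
)

```text
time_s: 13.42
tcp_pos: [488.6, 329.3, 53.8]
ee_rot: [[-0.9, -0.436, 0.0], [-0.436, 0.9, 0.0], [-0.001, 0.0, -1.0]]
ft_force: [0.1, -0.2, -0.9]
finger_gap: 0.112
gripper_force: 97.7
```

Emit:
move_arm(
  rows=[
    [0,0,0,0,-0.5],
    [0,0,0,0,-0.5],
    [0,0,0,0,-0.5],
    [0,0,0,0,-0.5],
    [0,0,-1.5,0,-0.5],
    [0,0,-4,0,-0.5],
    [0,0,-7.5,0,-0.5],
    [0,0,-10,0,-0.5],
    [0,0,-10,0,-0.5],
  ],
)

```text
time_s: 14.17
tcp_pos: [490.9, 330.9, 159.3]
ee_rot: [[-0.9, -0.436, 0.007], [-0.436, 0.9, 0.006], [-0.009, 0.002, -1.0]]
ft_force: [1.0, 0.9, 0.3]
finger_gap: 0.249
gripper_force: 0.0
```

```bash
python3 - <<'E'
from h import *
p=read_camera("top"); print(fit(p,"cup_largest",564,365,-.25,10)); print(fit(p,"cup_second",564,365,.45,19));print(fit(p,"cup_third",567,-390,.04))
go(*at(567,-390.5,.037),130,.037)
cv2.imwrite("pics/t3.png",cv2.resize(p["image"][160:285,100:250],(720,600),interpolation=cv2.INTER_CUBIC))
E
```

```text
[ 5.66337618e+02  3.63635930e+02 -2.65966779e-01  1.89045616e-01]
[5.67988168e+02 3.65914118e+02 4.36948783e-01 6.27016596e-01]
[ 5.67341914e+02 -3.89294345e+02  8.89225033e-02  8.37575395e-01]
shift [ 32.02 -64.76   2.33] twist 0.414 t 14.37
```

View pics/t3.png

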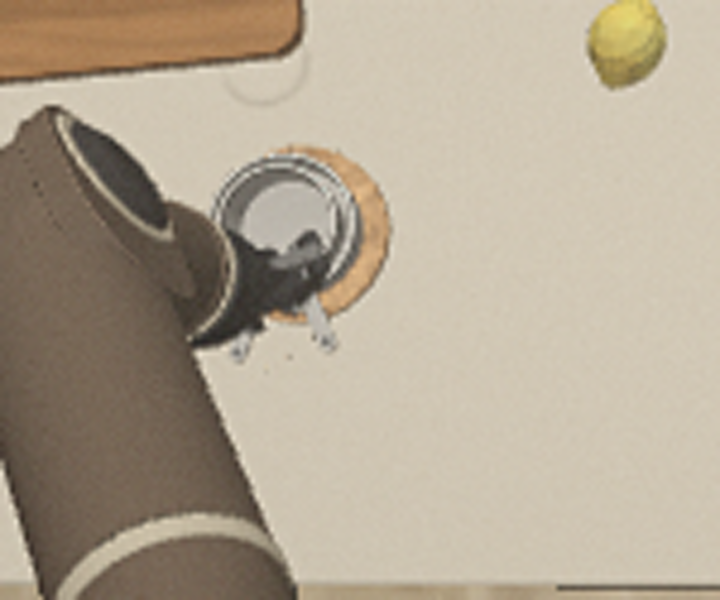

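Second cup sits concentric in the largest (crop 285,220). On to the steel third cup.

Emit:
move_arm(
  rows=[
    [1.7,-3.5,0,0,-0.2],
    [3.5,-7.1,0,0.05,-0.2],
    [5.3,-10.7,0,0.1,-0.2],
    [7.1,-14.3,0,0.15,-0.2],
    [8.9,-17.9,0,0.2,-0.2],
    [10.6,-21.5,0,0.25,-0.2],
    [12.4,-25.1,0,0.3,-0.2],
    [14.2,-28.7,0,0.35,-0.2],
    [16,-32.3,0,0.4,-0.2],
    [17.8,-35.9,0,0.41,-0.2],
  ],
)

```text
time_s: 15.2
tcp_pos: [483.5, -73.4, 152.5]
ee_rot: [[-0.999, -0.038, -0.002], [-0.038, 0.999, -0.0], [0.002, -0.0, -1.0]]
ft_force: [1.7, 0.7, -0.0]
finger_gap: 0.403
gripper_force: 0.0
```

```bash
python3 - <<'E'
from h import *
p=read_camera("top"); print(fit(p,"cup_largest",564,365,-.25,10)); print(fit(p,"cup_second",564,365,.45,19));print(fit(p,"cup_third",567,-390,.04))
go(*at(567,-390.5,.037),80,.037)
E
```

```text
[ 5.62419936e+02  3.63365292e+02 -2.94187959e-01  2.32611257e-01]
[5.64381396e+02 3.65494552e+02 4.53286998e-01 9.36015429e-01]
[ 5.67292767e+02 -3.90141148e+02  5.89950559e-02  8.80739010e-01]
shift [  1.39 -32.06   7.26] twist 0.001 t 15.4
```

Emit:
move_arm(
  rows=[
    [0.2,-4,0,0,-0.2],
    [0.4,-8,0,0,-0.2],
    [0.6,-12,0,0,-0.2],
    [0.8,-16,0,0,-0.2],
    [1,-20,0,0,-0.2],
    [1.2,-24,0,0,-0.2],
    [1.4,-27.5,1,0,-0.2],
    [1.4,-30,3,0,-0.2],
    [1.4,-31.3,6,0,-0.2],
    [1.4,-31.8,7,0,-0.2],
  ],
)

```text
time_s: 16.23
tcp_pos: [482.5, -389.4, 79.0]
ee_rot: [[-0.999, -0.041, -0.005], [-0.041, 0.999, 0.003], [0.005, 0.003, -1.0]]
ft_force: [-0.9, 1.3, -0.8]
finger_gap: 0.402
gripper_force: 0.0
```

Emit:
move_arm(
  rows=[
    [0,0,0,0,-0.2],
    [0,0,0,0,-0.2],
    [0,0,0,0,-0.2],
  ],
)

```text
time_s: 16.48
tcp_pos: [485.2, -388.1, 84.5]
ee_rot: [[-0.999, -0.044, 0.001], [-0.044, 0.999, 0.001], [-0.001, 0.0, -1.0]]
ft_force: [-0.8, 0.4, 0.6]
finger_gap: 0.398
gripper_force: 0.0
```

```bash
python3 - <<'E'
from h import *
go(*at(567.3,-390.4,.045),33,.045)
E
```

```text
shift [ 0.31 -0.6   5.15] twist -0.001 t 16.48
```

Emit:
move_arm(
  rows=[
    [0.3,-0.6,1,0,-0.2],
    [0.3,-0.6,2.5,0,-0.2],
    [0.3,-0.6,4,0,-0.2],
    [0.3,-0.6,4.9,0,-0.2],
    [0.3,-0.6,5.1,0,-0.2],
    [0.3,-0.6,5.1,0,-0.2],
    [0.3,-0.6,5.1,0,-0.2],
  ],
)

```text
time_s: 17.07
tcp_pos: [481.5, -396.2, 33.3]
ee_rot: [[-0.999, -0.041, 0.001], [-0.041, 0.999, -0.001], [-0.001, -0.001, -1.0]]
ft_force: [0.6, -0.1, -0.0]
finger_gap: 0.402
gripper_force: 0.0
```

```bash
python3 - <<'E'
from h import *
p=read_camera("top"); print(fit(p,"cup_third",567,-390,.04))
go(*at(567.3,-390.4,.045),33,.045)
cv2.imwrite("pics/g3.png",cv2.resize(p["image"][180:280,340:460],(720,600),interpolation=cv2.INTER_CUBIC))
E
```

```text
[ 5.68550068e+02 -3.89034790e+02 -3.77069816e-01  5.97939489e-01]
shift [-0.08  0.21  0.06] twist -0.004 t 17.17
```

View pics/g3.png

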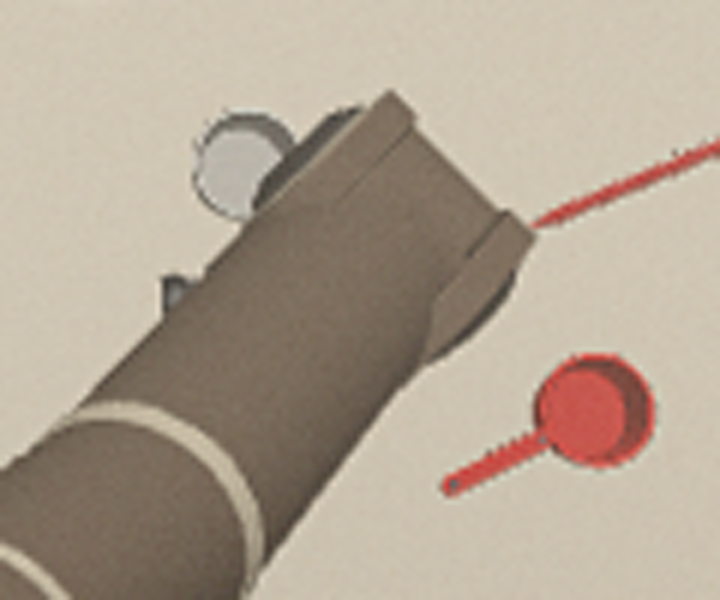

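The steel cup (crop 245,165) is in place by the gripper, and the red one is clear of it. I grip.

Emit:
move_arm(
  rows=[
    [0,0.2,0,0,-0.3],
    [0,0.2,0,0,-1],
    [0,0.2,0,0,-1],
    [0,0.2,0,0,-1],
    [0,0.2,0,0,-1],
    [0,0.2,-2,0,-1],
    [0,0.2,-5,0,-1],
    [0,0.2,-8,0,-1],
    [0,0.2,-10.5,0,-1],
    [0,0.2,-11,0,-1],
  ],
)

```text
time_s: 18.0
tcp_pos: [482.5, -395.7, 147.1]
ee_rot: [[-0.999, -0.041, 0.005], [-0.041, 0.999, -0.004], [-0.005, -0.004, -1.0]]
ft_force: [0.9, 0.1, 0.2]
finger_gap: 0.112
gripper_force: 97.7
```

```bash
python3 - <<'E'
from h import *
go(*at(564.2,365.5,1.05,85.8),140,1.05)
E
```

```text
shift [-6.69 68.46  0.48] twist -1.009 t 18.0
```

Emit:
move_arm(
  rows=[
    [-0.1,1.5,0,-0.02,-1],
    [-0.4,4.6,0,-0.06,-1],
    [-0.8,8.3,0,-0.12,-1],
    [-1.2,12,0,-0.18,-1],
    [-1.6,15.8,0,-0.24,-1],
    [-1.9,19.6,0,-0.3,-1],
    [-2.3,23.4,0,-0.36,-1],
    [-2.7,27.2,0,-0.42,-1],
    [-3,31,0,-0.48,-1],
    [-3.4,34.8,0,-0.54,-1],
  ],
)

```text
time_s: 18.83
tcp_pos: [499.0, -42.4, 141.4]
ee_rot: [[-0.834, -0.552, -0.002], [-0.552, 0.834, 0.0], [0.002, 0.001, -1.0]]
ft_force: [0.6, -0.6, -1.8]
finger_gap: 0.115
gripper_force: 97.7
```

```bash
python3 - <<'E'
from h import *
go(*at(564.2,365.5,1.05,85.8),140,1.05)
E
```

```text
shift [-20.3   26.55   0.14] twist -0.465 t 18.83
```

Emit:
move_arm(
  rows=[
    [-2.3,3,0,-0.05,-1],
    [-4.6,6,0,-0.11,-1],
    [-6.9,9,0,-0.17,-1],
    [-9.2,12,0,-0.23,-1],
    [-11.5,15,0,-0.29,-1],
    [-13.8,18,0,-0.35,-1],
    [-16,20.9,0,-0.41,-1],
    [-18,23.5,0,-0.45,-1],
    [-19.3,25.2,0,-0.465,-1],
    [-19.7,25.8,0,-0.465,-1],
  ],
)

```text
time_s: 19.67
tcp_pos: [521.3, 284.0, 140.9]
ee_rot: [[-0.495, -0.869, -0.003], [-0.869, 0.495, 0.002], [-0.0, 0.003, -1.0]]
ft_force: [-0.2, 0.2, -1.0]
finger_gap: 0.118
gripper_force: 97.7
```

Emit:
move_arm(
  rows=[
    [0,0,0,0,-1],
    [0,0,1,0,-1],
    [0,0,2,0,-1],
    [0,0,2,0,-1],
    [0,0,2,0,-1],
  ],
)

```text
time_s: 20.08
tcp_pos: [523.2, 276.9, 121.3]
ee_rot: [[-0.503, -0.865, -0.002], [-0.865, 0.503, -0.002], [0.003, 0.001, -1.0]]
ft_force: [0.7, -0.6, -1.2]
finger_gap: 0.112
gripper_force: 97.7
```

```bash
python3 - <<'E'
from h import *
go(*at(564.2,365.5,1.05,85.8),61.8,1.05)
E
```

```text
shift [-1.16  0.85  5.95] twist -0.006 t 20.08
```

Emit:
move_arm(
  rows=[
    [-0.4,0.3,0,0,-1],
    [-0.8,0.6,0,0,-1],
    [-1.1,0.8,0.5,0,-1],
    [-1.1,0.8,1.2,0,-1],
    [-1.1,0.8,1.5,0,-1],
    [-1.1,0.8,1.5,0,-1],
    [-1.1,0.8,1.5,0,-1],
  ],
)

```text
time_s: 20.67
tcp_pos: [522.0, 292.1, 107.1]
ee_rot: [[-0.501, -0.865, -0.001], [-0.865, 0.501, -0.001], [0.001, 0.0, -1.0]]
ft_force: [-0.6, 0.6, -1.0]
finger_gap: 0.114
gripper_force: 97.7
```

```bash
python3 - <<'E'
from h import *
d=go(*at(564.2,365.5,1.05,85.8),61.8,1.05); z=status.read_state()["tcp_pos"][2]-33
p=read_camera("top"); print(fit(p,"cup_third",564,365,1.05,z))
cv2.imwrite("pics/t4.png",cv2.resize(p["image"][160:285,100:250],(720,600),interpolation=cv2.INTER_CUBIC))
E
```

```text
shift [ 0.11 -0.01  4.53] twist -0.004 t 20.67
None
```

View pics/t4.png

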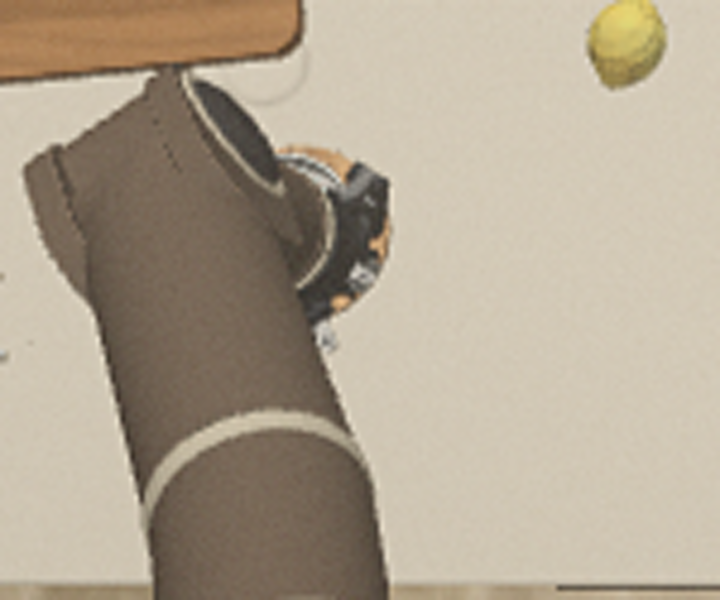

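The arm hides the third cup, so I rely on the measured TCP, which is within 1 mm of target. Lowering.

Emit:
move_arm(
  rows=[
    [0.1,0,0.8,0,-1],
    [0.1,0,1.8,0,-1],
    [0.1,0,2.8,0,-1],
    [0.1,0,3.6,0,-1],
    [0.1,0,4.1,0,-1],
    [0.1,0,4.4,0,-1],
    [0.1,0,4.4,0,-1],
    [0.1,0,4.4,0,-1],
    [0.1,0,4.4,0,-1],
  ],
)

```text
time_s: 21.52
tcp_pos: [522.0, 291.8, 63.9]
ee_rot: [[-0.501, -0.866, 0.0], [-0.866, 0.501, 0.0], [-0.001, -0.0, -1.0]]
ft_force: [-0.7, 0.5, -1.4]
finger_gap: 0.117
gripper_force: 97.7
```

Emit:
move_arm(
  rows=[
    [0,0,0,0,-1],
  ],
)

```text
time_s: 21.6
tcp_pos: [522.0, 291.7, 64.1]
ee_rot: [[-0.501, -0.866, 0.001], [-0.866, 0.501, 0.001], [-0.001, -0.0, -1.0]]
ft_force: [0.3, -0.6, -0.7]
finger_gap: 0.112
gripper_force: 97.7
```

Emit:
move_arm(
  rows=[
    [0,0,0.1,0,-1],
    [0,0,0.2,0,-1],
    [0,0,0.2,0,-1],
    [0,0,0.2,0,-0.5],
    [0,0,0.2,0,-0.5],
    [0,0,0.2,0,-0.5],
    [0,0,0.2,0,-0.5],
    [0,0,-1.5,0,-0.5],
    [0,0,-4,0,-0.5],
    [0,0,-7.5,0,-0.5],
  ],
)

```text
time_s: 22.43
tcp_pos: [520.3, 290.6, 137.1]
ee_rot: [[-0.501, -0.866, -0.004], [-0.866, 0.501, -0.003], [0.004, 0.002, -1.0]]
ft_force: [0.9, -0.1, -0.2]
finger_gap: 0.248
gripper_force: 0.0
```

```bash
python3 - <<'E'
from h import *
go(*at(561.2,-1.5,-.3),130,-.3)
E
```

```text
shift [25.13 -9.89  0.8 ] twist 1.346 t 22.43
```

Emit:
move_arm(
  rows=[
    [2,-0.8,-0.7,0.1,-0.2],
    [4.5,-1.8,-1,0.22,-0.2],
    [7,-2.8,-1,0.34,-0.2],
    [9.5,-3.8,-1,0.46,-0.2],
    [12,-4.8,-1,0.58,-0.2],
    [14.5,-5.8,-1,0.7,-0.2],
    [17,-6.8,-1,0.82,-0.2],
    [19.5,-7.8,-1,0.94,-0.2],
    [22,-8.8,-1,1.06,-0.2],
    [24,-9.5,-1,1.18,-0.2],
  ],
)

```text
time_s: 23.27
tcp_pos: [483.4, 34.1, 148.9]
ee_rot: [[-0.99, 0.141, 0.001], [0.141, 0.99, -0.0], [-0.001, -0.0, -1.0]]
ft_force: [0.2, -0.4, 0.4]
finger_gap: 0.399
gripper_force: 0.0
```

Emit:
move_arm(
  rows=[
    [0,0,0,0.1,-0.2],
    [0,0,0,0.166,-0.2],
    [0,0,0,0.166,-0.2],
    [0,0,0,0.166,-0.2],
  ],
)

```text
time_s: 23.6
tcp_pos: [483.8, 36.4, 148.7]
ee_rot: [[-0.956, 0.293, 0.0], [0.293, 0.956, 0.0], [-0.0, 0.0, -1.0]]
ft_force: [-0.2, 0.7, 0.2]
finger_gap: 0.399
gripper_force: 0.0
```

```bash
python3 - <<'E'
from h import *
p=read_camera("top"); print(fit(p,"cup_third",564,365,1.05,28));print(fit(p,"cup_second",564,365,.45,19));print(fit(p,"cup_smallest",561,-1,-.3))
p=read_camera("top"); print(fit(p,"cup_third",564,365,1.05,28))
go(*at(561.2,-2.2,-.31),33,-.31)
cv2.imwrite("pics/t5.png",cv2.resize(p["image"][160:285,130:280],(720,600),interpolation=cv2.INTER_CUBIC))
E
```

```text
[566.3574868  364.94717784   1.04271629   0.91457043]
[5.63784032e+02 3.67531346e+02 4.91105197e-01 2.98767651e-01]
[ 5.60597727e+02 -1.58423966e+00 -2.81863578e-01  6.58753709e-01]
[565.80412226 364.49842146   1.0455865    0.91216266]
shift [-0.04 -1.31 11.56] twist 0.011 t 23.9
```

View pics/t5.png

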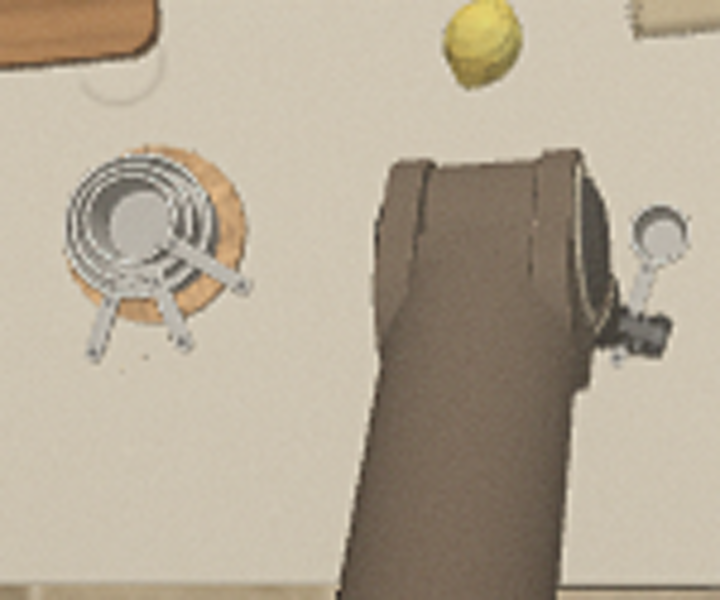

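Three cups are nested concentrically (crop 140,222) with handles fanned out, and the smallest cup (660,235) is by the open gripper.

Emit:
move_arm(
  rows=[
    [0,-0.6,0,0.01,-0.2],
    [0,-1.2,1,0.01,-0.2],
    [0,-1.3,4,0.01,-0.2],
    [0,-1.3,7.5,0.01,-0.2],
    [0,-1.3,9.5,0.01,-0.2],
    [0,-1.3,10,0.01,-0.2],
    [0,-1.3,10,0.01,-0.2],
    [0,-1.3,10,0.01,-0.2],
  ],
)

```text
time_s: 24.57
tcp_pos: [480.4, 23.5, 49.2]
ee_rot: [[-0.952, 0.305, 0.0], [0.305, 0.952, -0.0], [-0.0, 0.0, -1.0]]
ft_force: [0.2, -1.1, -0.1]
finger_gap: 0.402
gripper_force: 0.0
```

```bash
python3 - <<'E'
from h import *
go(*at(561.2,-2,-.305),33,-.305)
E
```

```text
shift [ 0.02 -0.01  1.62] twist -0.005 t 24.57
```

Emit:
move_arm(
  rows=[
    [0,0,0.8,0,-0.2],
    [0,0,1.5,0,-0.2],
    [0,0,1.6,0,-0.2],
    [0,0,1.6,0,-0.2],
    [0,0,1.6,0,-0.2],
  ],
)

```text
time_s: 24.98
tcp_pos: [480.0, 23.8, 32.8]
ee_rot: [[-0.952, 0.305, 0.0], [0.305, 0.952, 0.0], [-0.0, 0.0, -1.0]]
ft_force: [-0.6, -0.3, 0.1]
finger_gap: 0.399
gripper_force: 0.0
```

Emit:
move_arm(
  rows=[
    [0,0,0,0,-1],
    [0,0,0,0,-1],
    [0,0,0,0,-1],
    [0,0,0,0,-1],
    [0,0,-1.5,0,-1],
    [0,0,-4.5,0,-1],
    [0,0,-8,0,-1],
    [0,0,-11,0,-1],
    [0,0,-12,0,-1],
    [0,0,-12,0,-1],
  ],
)

```text
time_s: 25.82
tcp_pos: [481.5, 24.1, 155.1]
ee_rot: [[-0.952, 0.305, 0.005], [0.305, 0.952, 0.001], [-0.004, 0.003, -1.0]]
ft_force: [-0.4, -0.4, -0.9]
finger_gap: 0.111
gripper_force: 97.6
```

```bash
python3 - <<'E'
from h import *
go(*at(565.5,364.8,-.9,85),140,-.9)
E
```

```text
shift [ 9.45 39.73  1.58] twist 0.59 t 25.82
```

Emit:
move_arm(
  rows=[
    [0.4,1.5,0,0.02,-1],
    [1.2,5,0,0.07,-1],
    [2.1,8.8,0,0.14,-1],
    [3,12.6,0,0.21,-1],
    [3.9,16.4,0,0.28,-1],
    [4.8,20.2,0,0.35,-1],
    [5.7,24,0,0.42,-1],
    [6.6,27.8,0,0.49,-1],
    [7.5,31.5,0,0.55,-1],
    [8.3,35,0,0.59,-1],
  ],
)

```text
time_s: 26.65
tcp_pos: [506.2, 384.5, 149.9]
ee_rot: [[-0.62, 0.785, -0.002], [0.785, 0.62, -0.002], [0.0, -0.003, -1.0]]
ft_force: [0.7, -0.1, -0.0]
finger_gap: 0.11
gripper_force: 97.7
```

Emit:
move_arm(
  rows=[
    [0,0,0,0,-1],
    [0,0,0,0,-1],
    [0,0,0,0,-1],
  ],
)

```text
time_s: 26.9
tcp_pos: [506.8, 381.2, 150.3]
ee_rot: [[-0.622, 0.783, -0.002], [0.783, 0.622, -0.003], [-0.001, -0.004, -1.0]]
ft_force: [0.2, -0.8, -0.4]
finger_gap: 0.11
gripper_force: 97.7
```

```bash
python3 - <<'E'
from h import *
go(*at(565.5,364.8,-.9,85),70,-.9)
E
```

```text
shift [3.57 3.6  8.02] twist 0.001 t 26.9
```

Emit:
move_arm(
  rows=[
    [0.8,0.8,0,0,-1],
    [1.8,1.8,0,0,-1],
    [2.8,2.8,0,0,-1],
    [3.5,3.5,0.5,0,-1],
    [3.5,3.6,1.5,0,-1],
    [3.5,3.6,2.5,0,-1],
    [3.5,3.6,3,0,-1],
    [3.5,3.6,3,0,-1],
    [3.5,3.6,3,0,-1],
    [3.5,3.6,3,0,-1],
  ],
)

```text
time_s: 27.73
tcp_pos: [514.4, 431.7, 122.8]
ee_rot: [[-0.621, 0.784, 0.0], [0.784, 0.621, -0.0], [-0.0, 0.0, -1.0]]
ft_force: [-0.4, 0.2, -1.0]
finger_gap: 0.113
gripper_force: 97.8
```

```bash
python3 - <<'E'
from h import *
go(*at(565.5,364.8,-.9,85),70,-.9); z=status.read_state()["tcp_pos"][2]-33
p=read_camera("top"); print(fit(p,"cup_smallest",565,365,-.9,z))
cv2.imwrite("pics/t6.png",cv2.resize(p["image"][160:285,100:250],(720,600),interpolation=cv2.INTER_CUBIC))
E
```

```text
shift [ 0.08 -0.15  5.28] twist -0.001 t 27.73
[567.2972048  367.76872829  -0.89669594   0.74128672]
```

View pics/t6.png

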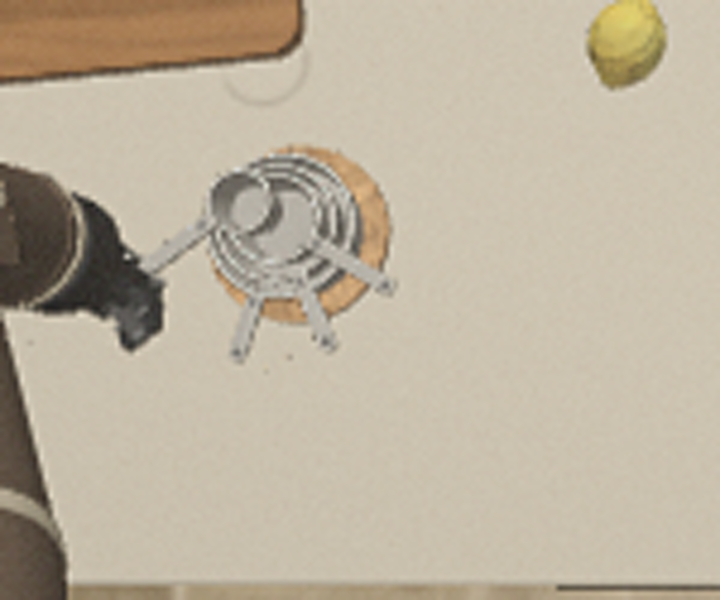

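The smallest cup is held level over the stack (crop 243,203). Its offset is mostly height parallax, since the fit gives (567,368) against the third's (566,365).

Emit:
move_arm(
  rows=[
    [0,-0.2,0.7,0,-1],
    [0,-0.2,1.7,0,-1],
    [0,-0.2,2.7,0,-1],
    [0,-0.2,3.7,0,-1],
    [0,-0.2,4.5,0,-1],
    [0,-0.2,5,0,-1],
    [0,-0.2,5.2,0,-1],
    [0,-0.2,5.2,0,-1],
    [0,-0.2,5.2,0,-1],
    [0,-0.2,5.2,0,-1],
  ],
)

```text
time_s: 28.67
tcp_pos: [512.8, 431.1, 71.0]
ee_rot: [[-0.622, 0.783, 0.001], [0.783, 0.622, 0.0], [-0.0, 0.001, -1.0]]
ft_force: [-0.7, 0.2, -0.7]
finger_gap: 0.112
gripper_force: 97.8
```

```bash
python3 - <<'E'
from h import *
go(*at(565.5,364.8,-.9,85),70,-.9)
E
```

```text
shift [0.03 0.01 0.1 ] twist 0.0 t 28.67
```

Emit:
move_arm(
  rows=[
    [0,0,0.1,0,-1],
    [0,0,0.1,0,-1],
    [0,0,0.1,0,-0.5],
    [0,0,0.1,0,-0.5],
    [0,0,0.1,0,-0.5],
    [0,0,0.1,0,-0.5],
    [0,0,-1.5,0,-0.5],
    [0,0,-4,0,-0.5],
    [0,0,-7.5,0,-0.5],
    [0,0,-10,0,-0.5],
  ],
)

```text
time_s: 29.5
tcp_pos: [512.8, 431.1, 172.8]
ee_rot: [[-0.622, 0.783, 0.001], [0.783, 0.622, 0.001], [-0.0, 0.001, -1.0]]
ft_force: [1.0, 1.5, 0.5]
finger_gap: 0.244
gripper_force: 0.0
```

Emit:
move_arm(
  rows=[
    [3,0,-10,0,-0.5],
    [3,0,-10,0,-0.5],
    [3,0,-10,0,-0.5],
    [3,0,-10,0,-0.5],
    [3,0,-10,0,-0.5],
    [3,0,-10,0,-0.5],
    [3,0,-10,0,-0.5],
    [3,0,-10,0,-0.5],
  ],
)

```text
time_s: 30.17
tcp_pos: [493.6, 453.6, 268.9]
ee_rot: [[-0.621, 0.784, -0.002], [0.784, 0.621, -0.002], [-0.001, -0.003, -1.0]]
ft_force: [-0.0, 0.4, 0.2]
finger_gap: 0.247
gripper_force: 0.0
```

```bash
python3 - <<'E'
from h import *
p=read_camera("top")
for o,a,z in(("cup_largest",-.25,10),("cup_second",.45,19),("cup_third",1.04,28),("cup_smallest",-.9,37)): print(o,fit(p,o,565,365,a,z))
s=status.read_state(); print(s["tcp_pos"],s["time_s"])
cv2.imwrite("pics/t7.png",cv2.resize(p["image"][160:285,100:250],(720,600),interpolation=cv2.INTER_CUBIC))
E
```

```text
cup_largest [ 5.61127736e+02  3.63116288e+02 -2.89465678e-01  1.99141646e-01]
cup_second [5.64397577e+02 3.65394891e+02 4.51604166e-01 3.12213486e-01]
cup_third [5.61667518e+02 3.55602619e+02 1.02548608e+00 3.78049750e-01]
cup_smallest [565.13541355 367.04886923  -0.92026704   0.8220488 ]
[493.8125364  454.28360489 270.07971508] 30.4167
```

View pics/t7.png

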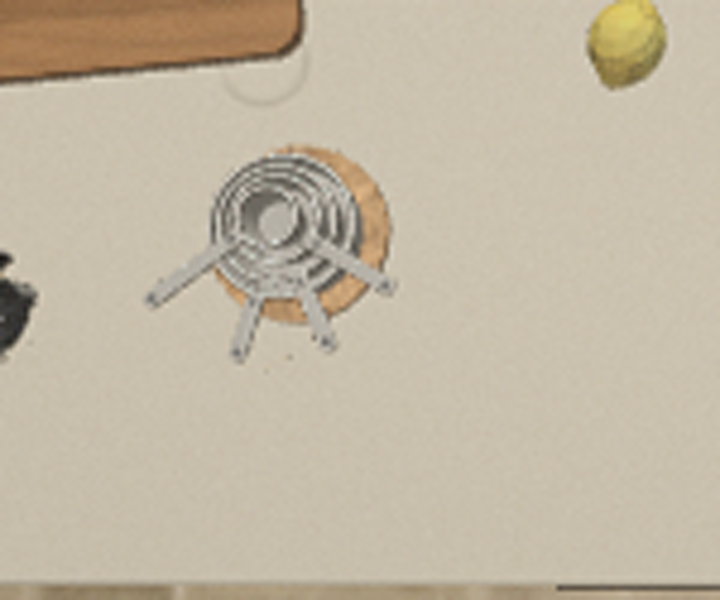

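All four cups are nested concentrically (crop 280,220) with handles fanned out, and the gripper is clear.

```bash
python3 -c "
from h import *
print(arm.sign_off())"
```

```text
the job is handed in; nothing more can be done
None
```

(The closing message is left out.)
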